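# Stack the pen cases from the drawer

### The arm

A 6-joint arm with a two-finger parallel gripper is mounted at the origin on the work surface. World frame = base frame: x ahead of the robot, y to its left, z up, the work surface at z = 0. Lengths are in mm, angles in rad, forces in N, time in s.
With the tool pointing down it reaches from about 325 to 900 mm from the base axis. Payload 6.1 kg.
Tool frame: the origin (TCP) lies midway between the tips of the shut fingers; the grasp point (between the pads) lies 19 mm behind it; z points along the fingers, y is the line along which they close (so a half turn about z gives the same grasp; the last joint's range is limited). The gripper opens to 85 mm and grips with 20 to 120 N. Pads are 22 mm wide; open, the fingers measure 114 mm over their backs; the gripper's body (76 mm by 85 mm) begins 54 mm behind the grasp point. The pads swing forward as they close: fully open they stand 13 mm farther back than shut.
Start: joints at [-1.276, 0.22, 1.526, -0, 1.395, -0.126], TCP at [255.299, -570.472, 231.3] pointing down, gripper open.
Joint ranges: [-2.98, 2.98], [-0.91, 2.08], [0.09, 2.57], [-1.24, 4.39], [0.2, 2.65], [-2.68, 2.68]. Speed limits (rad/s): [2.57, 2.57, 3.01, 3.14, 3.14, 3.14].

### API

Orientations are given as a unit quaternion [x, y, z, w].
In Python, from cell import manip gives the robot as it stands.
- The arm moves only by the tool carry_out, never from a script. Its arguments are lists of equal length, an entry for each row: "rotation": the turn, a rotation vector about the tool's x, y, z in degrees, a list of three; "translation": the shift along the tool's x, y, z in mm, a list of three; "hand": the finger opening in mm, from 0 to 85.4. In form: {"rotation": [[rx, ry, rz], ...], "translation": [[tx, ty, tz], ...], "hand": [hand, ...]}. A call has 1 to 5 rows; each row is the pose to reach, as a shift and turn from the pose commanded when the call began, along the tool's axes at that moment; what a row does not reach only later rows make up. A row lasts 1/10 s, in which the tool goes at most 50 mm and 8.59 degrees, less where a joint would pass 70% of its speed; a pose out of reach is approached as far as the arm can. A call with a gripper value outside its range is refused whole. The fingers move at their own pace and stop on an object; the grip force is fixed at half the most. Time passes only in rows, so rows that repeat a pose let the fingers close. It gives the time, the measured TCP pose, the force, the opening and the grip force at its end, in the units of the state.
- manip.sense(): the state, without advancing time (a new reading comes with each control period).
- manip.get_image(name): name is "scene" or "top" or "wrist"; returns (picture, depth): 400x640x3 uint8, red, green, blue; 400x640 float32, mm along the optical axis (not along the pixel's ray), 0 where there is no reading.
- manip.camera_info(name): a dict with "fx", "fy", "cx", "cy" (pixels), "view" (4x4, takes a point from world to camera coordinates); the wrist camera has in their place "tool_from_camera" (4x4, takes a point from camera to tool coordinates, whose origin is the TCP and whose axes are the flange's). Camera axes: x right, y up, looking along -z (the intrinsics and any distortion apply to the point x, -y, -z); pixel columns grow to the right and rows downward; lengths in mm; the calibration is good to about 2 mm. The wrist camera is an equidistant fisheye: a pixel r from the principal point sees the ray r / f radians off the axis. A picture is of the moment at which its call begins: read the wrist's pose just before it. camera_info takes no time and is no camera call.
- manip.hand_in(): hands the job in; it is judged then, once.
The state is a dict: "time": time; "q": joint angles; "joint_vel": joint speeds; "joint_torque": joint torques, N m; "eef_pos": TCP position; "ee_rot": TCP orientation; "contact_force": force on the tool from outside, world axes, zero at the start; "torque": the same for the moment, N m; "grip_width": finger opening in mm; "gripper_force": force on a finger pad.
Only numpy, scipy, OpenCV 4.12 (cv2) and the standard library are available. Lean on these libraries where they do the work, as an engineer would, in place of code of your own. Each camera call takes 0.05 s, during which the arm holds its last target. There are 200 camera calls.

### The job

Pull the drawer of the bench unit all the way out to its stop, take out the two closed wooden cases and stack them centred and square, long sides parallel, on the large case standing on the bench: the medium one first, the small one on top. Set the cases down, do not drop them, then push the drawer fully home. Leave the large case and the other things on the bench where they are.

Things in the scene. Friction and masses are not known exactly. Their poses are not given: they have to be found in the camera images.
- unit: Plywood drawer unit, 360 wide, 320 deep. Origin on the bench, mid-front, in the plane of the closed drawer's face; x points into the unit (the drawer slides out along -x). An overhanging shelf board, 380 wide, 155 to 173 mm above the bench, reaches 40 mm out from that face, over the closed drawer's knob: no room for a vertical gripper. Jars and blanks on it reach 230 mm.
- drawer_knob (a point): Centre of the grip of the drawer's turned dark wooden knob, 60 mm above the bench, 35 mm out from the middle of the drawer's front face. The knob's axis lies along the unit's x; its head is 28 mm across and spans 27 to 43 mm out from the face, on a neck 12 mm across.
- drawer (a joint): Opening of the drawer in m: 0 home, 0.200 at its stop (starts up to 0.010 ajar); stiff slide, 4 N of friction. Tray floor 20 mm above the bench, side walls 6 thick up to 66 mm, front panel 15 thick up to 88 mm, inner width 318; a drill block is fixed from 210 mm behind the front face. The cases lie in its front half, side by side, long sides along the unit's y.
- case_large: Large closed wooden case standing on the open bench, 64 (x) x 150 (y) x 36 (z) mm, the foot of the column. Origin at the centre of its underside.
- case_medium: Medium closed wooden case in the drawer, 56 (x) x 125 (y) x 32 (z) mm. Origin at the centre of its underside. Left or right half of the drawer varies.
- case_small: Small closed wooden case in the drawer, 48 (x) x 95 (y) x 28 (z) mm. Origin at the centre of its underside.
- glue: White glue bottle, 44 across, 110 high, a bystander. Origin: centre of underside.
- jar: Amber glass jar, 70 across, 80 high, a bystander. Origin: centre of underside.
- sanding_block: Cork sanding block, 70 x 110 x 26 mm, a bystander. Origin: centre of underside.
- gouge: Turning gouge with wooden handle lying on the bench, 420 long (x), 28 thick, a bystander. Origin: under its middle.
- blank: Square dark wood pen blank lying on the bench, 120 (x) x 22 x 22 mm, a bystander. Origin: centre of underside.
- live_centre: Steel lathe live centre standing point up, 48 across, 62 high, a bystander. Origin: centre of underside.
- mug: Blue mug, 80 across, 90 high, handle towards its +y, a bystander. Origin: centre of underside.
Mind the look-alikes: they are no part of the job. What is shaped like the case_large but green or yellow is not meant.

How it is judged (in metres and radians):
On the way, in this order (a step that is already met when the one before it is completed fails the run):
1. the drawer is pulled out to its stop, with both cases lying in it (value of joint drawer above 0.19 m and height (world z) of each of case_medium, case_small below 0.03 m), for 0.2 s.
2. the medium case stands square on the large one, released (x of case_medium in the frame of case_large between -0.008 and 0.008 m and y of case_medium in the frame of case_large between -0.008 and 0.008 m and z of case_medium in the frame of case_large between 0.032 and 0.04 m and angle between the y axis of case_medium and the y axis of case_large, either way round below 0.12 rad and angle between case_medium's own z axis and vertical below 0.06 rad and linear speed of case_medium below 0.02 m/s and contact force between the fingers and case_medium below 0.05 N), for 0.3 s.
3. the small case stands square on the medium one, released (x of case_medium in the frame of case_large between -0.008 and 0.008 m and y of case_medium in the frame of case_large between -0.008 and 0.008 m and z of case_medium in the frame of case_large between 0.032 and 0.04 m and angle between the y axis of case_medium and the y axis of case_large, either way round below 0.12 rad and angle between each of case_medium, case_small's own z axis and vertical below 0.06 rad and x of case_small in the frame of case_medium between -0.008 and 0.008 m and y of case_small in the frame of case_medium between -0.008 and 0.008 m and z of case_small in the frame of case_medium between 0.028 and 0.036 m and angle between the y axis of case_small and the y axis of case_medium, either way round below 0.12 rad and linear speed of case_small below 0.02 m/s and contact force between the fingers and case_small below 0.05 N), for 0.3 s.
At the end, for the whole second after the job is handed in: The medium case stands on the large case and the small case on the medium one, each centred within 8 mm in both directions on the one below, long sides parallel within 0.12 rad, level, at rest and released; the large case stands within 30 mm of where it was; the drawer is fully home (within 4 mm) (all of step 3 and linear speed of case_medium below 0.02 m/s and contact force between the fingers and case_medium below 0.05 N and angle between case_large's own z axis and vertical below 0.06 rad and distance of case_large from where it was at the start of the episode below 0.03 m and value of joint drawer below 0.004 m); the robot touches nothing.
It fails at once if a bystander was moved more than 30 mm (distance of any of glue, jar, sanding_block, gouge, blank, live_centre, mug from where it was at the start of the episode above 0.03 m).
It fails at once if a case was dropped (moves faster than 0.6 m/s out of the fingers) ((contact force between the fingers and case_medium below 0.05 N and linear speed of case_medium above 0.6 m/s) or (contact force between the fingers and case_small below 0.05 N and linear speed of case_small above 0.6 m/s)).
It also fails if it takes over 72 s, if anything falls off the work surface, if the arm or the gripper's body presses on something with over 40 N, if the wrist force passes 120 N, or if a joint passes its speed limit or range.

## Working session

There is one attempt and no reset: what is moved stays moved. The work goes in short steps, Python scripts to look and compute and a tool call to move; the robot and the scene stay as the last step left them, time stands still between calls to the robot, and variables do not carry over. Pictures are saved under pics/ and viewed, at most 10 in all, crops included, and the job is handed in when it is done.

Besides the shell and the picture viewer there is one more tool, called after ">>>" as name(argument=value, ...), one argument or row to a line, values as JSON. carry_out: Moves the arm, as the interface text tells. Its arguments: {"type":"object","properties":{"rotation":{"type":"array","items":{"type":"array","items":{"type":"number"}}},"translation":{"type":"array","items":{"type":"array","items":{"type":"number"}}},"hand":{"type":"array","items":{"type":"number"}}},"required":["rotation","translation","hand"]}

```bash
mkdir -p pics; ls; python3 - <<'E'
from cell import manip
import cv2, numpy as np
print({k:np.round(v,3).tolist() for k,v in manip.sense().items()})
for n in("scene","top"):
    im,d=manip.get_image(n); cv2.imwrite(f"pics/{n}0.png",im[:,:,::-1]); np.savez(f"{n}0.npz",im=im,d=d)
    c=manip.camera_info(n); print(n,{k:np.round(v,3).tolist() for k,v in c.items()})
print({k:np.round(v,3).tolist() if not isinstance(v,str) else v for k,v in manip.camera_info("wrist").items()})
E
```

```text
pics
{'time': 0.0, 'q': [-1.276, 0.221, 1.528, -0.0, 1.395, -0.126], 'joint_vel': [0.001, -0.001, 0.0, 0.001, 0.001, -0.0], 'joint_torque': [-0.0, -49.69, -38.94, -0.0, 0.011, 0.0], 'eef_pos': [255.118, -569.904, 230.195], 'ee_rot': [0.978, 0.209, -0.0, -0.001], 'contact_force': [-0.186, -0.141, -0.725], 'torque': [0.003, 0.019, -0.028], 'gripper_force': 0.0, 'grip_width': 85.422}
scene {'fx': 430.837, 'fy': 430.837, 'cx': 323.21, 'cy': 208.355, 'view': [[-0.531, 0.847, -0.001, 233.485], [-0.801, -0.501, 0.327, 442.042], [0.277, 0.174, 0.945, -1633.266], [0.0, 0.0, 0.0, 1.0]]}
top {'fx': 448.975, 'fy': 448.975, 'cx': 329.823, 'cy': 198.607, 'view': [[-0.01, -1.0, 0.001, 94.488], [0.985, -0.009, 0.171, -537.135], [-0.171, 0.003, 0.985, -1530.173], [0.0, 0.0, 0.0, 1.0]]}
{'fx': 309.707, 'fy': 309.707, 'cx': 318.204, 'cy': 205.031, 'tool_from_camera': [[0.0, 0.95, 0.313, 79.474], [1.0, 0.0, -0.001, 0.26], [-0.001, 0.313, -0.95, -142.603], [0.0, 0.0, 0.0, 1.0]]}
```

View pics/top0.png

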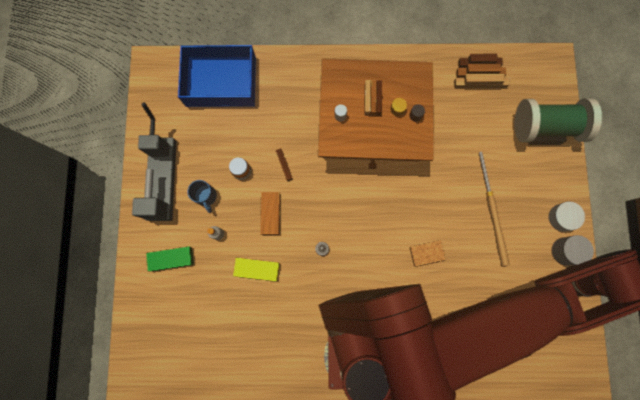

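View pics/scene0.png

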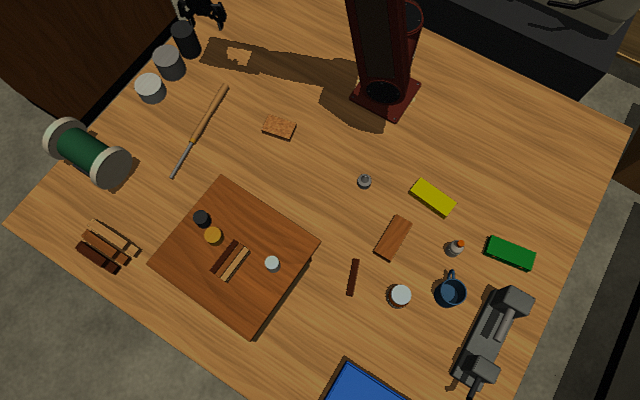

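The top view shows the unit's shelf (320–433, 60–158) with the knob just below it at about (373,163). The large case is at (270,213), and the look-alikes are yellow (257,270) and green (169,259). The live centre is at (322,249) and the sanding block at (428,253).

```bash
cat > h.py <<'E'
import numpy as np, cv2
from cell import manip
from scipy.spatial.transform import Rotation as R
def cloud(n,im=None,d=None):
    """world point for every pixel of a fixed camera"""
    if im is None: im,d=manip.get_image(n)
    c=manip.camera_info(n); v,u=np.mgrid[:400,:640]
    P=np.stack([(u-c['cx'])/c['fx']*d,-(v-c['cy'])/c['fy']*d,-d,np.ones_like(d)],-1)
    return im,d,P@np.linalg.inv(np.array(c['view'])).T[:,:3]
def ray(n,px,z):
    """pixels -> world points on plane z"""
    c=manip.camera_info(n); M=np.linalg.inv(np.array(c['view'])); px=np.atleast_2d(px).astype(float)
    D=np.c_[(px[:,0]-c['cx'])/c['fx'],-(px[:,1]-c['cy'])/c['fy'],-np.ones(len(px))]@M[:3,:3].T
    o=M[:3,3]; return o+D*((z-o[2])/D[:,2])[:,None]
def rect(xy):
    (c,s,a)=cv2.minAreaRect(np.float32(xy)); 
    b=cv2.boxPoints((c,s,a)); e=[b[1]-b[0],b[2]-b[1]]; l=max(e,key=np.linalg.norm)
    return np.round(c,1),np.round(sorted(s),1),round(float(np.degrees(np.arctan(l[1]/l[0]))),2)
def maskrect(n,m,z):
    k,_=cv2.findContours(m.astype(np.uint8),cv2.RETR_EXTERNAL,cv2.CHAIN_APPROX_NONE)
    k=max(k,key=cv2.contourArea)[:,0,:]; return rect(ray(n,k,z)[:,:2])
E
python3 - <<'E'
from h import *
for n,box,lb in(("top",(255,185,285,242),(315,55,440,162)),("scene",(368,205,418,268),(140,170,325,345))):
    f=np.load(n+"0.npz"); im,d,P=cloud(n,f['im'],f['d'])
    for b,zl,zh,z in((box,22,50,36),(lb,160,185,173)):
        m=np.zeros((400,640),bool); m[b[1]:b[3],b[0]:b[2]]=1
        mm=m&(P[...,2]>zl)&(P[...,2]<zh)
        print(n,z,mm.sum(),np.median(P[...,2][mm]),maskrect(n,mm,z),rect(P[mm][:,:2]))
    print(ray(n,(270,213) if n=="top" else (393,238),0))
print("knob",ray("top",[(373,163)],60))
f=np.load("top0.npz");im,d,P=cloud("top",f['im'],f['d'])
for nm,(u,v) in dict(live=(322,249),sand=(428,253),blank=(284,165),glue=(238,167),mug=(201,192),tiny=(215,232),gouge=(498,210),yel=(257,270)).items(): print(nm,P[v,u].round())
cv2.imwrite("pics/z.png",cv2.resize(im[140:280,230:450,::-1],None,fx=3.5,fy=3.5,interpolation=cv2.INTER_CUBIC))
E
```

```text
top 36 792 36.12293406584081 (array([491. , 301.7]), array([ 66.5, 149. ]), -0.54) (array([491.1, 302.5]), array([ 65.6, 149.7]), -0.96)
top 173 10001 173.60901465391157 (array([821. , -66.2]), array([347.7, 377.9]), 87.47) (array([823.3, -66.4]), array([349.8, 378.9]), 87.39)
[[495.48675588 304.8311722    0.        ]]
scene 36 887 36.42868994011883 (array([493.7, 303.6]), array([ 65. , 153.4]), -0.28) (array([492.7, 303.5]), array([ 65.3, 151.8]), -0.23)
scene 173 13608 173.98017192675866 (array([822.8, -65.2]), array([344.4, 381.2]), 87.49) (array([822.1, -66.7]), array([346.3, 381.9]), 87.47)
[[485.24170306 304.82312202   0.        ]]
knob [[661.6727861  -64.08562703  60.        ]]
live [362. 118.  49.]
sand [ 346. -251.   28.]
blank [667. 254.  22.]
glue [648. 409.  73.]
mug [573. 554.   6.]
tiny [421. 479.  82.]
gouge [ 499. -516.   -1.]
yel [293. 341.  41.]
```

View pics/z.png

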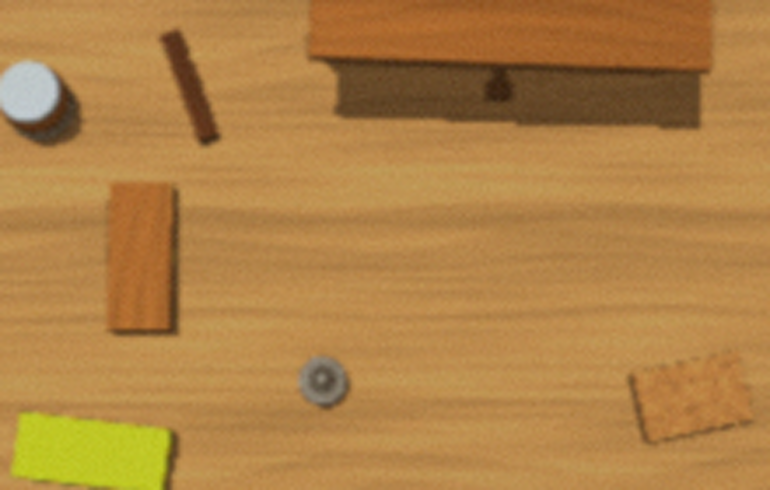

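The zoom shows the knob head at zoom (498,90), so about (372,166) in the image, just proud of the shelf edge. Blank, glue and live centre are well clear of it.

```bash
cat >> h.py <<'E'
YAW=-2.55
def pose(yaw_x,tilt=0):
    """tool x heading yaw_x deg (world), tool tilted so that fingers lean away from tool x by tilt"""
    a=np.radians(yaw_x); t=np.radians(tilt); u=-np.array([np.cos(a),np.sin(a),0]); e=np.array([0,0,1.])
    z=np.sin(t)*u-np.cos(t)*e; x=-np.cos(t)*u-np.sin(t)*e
    return R.from_matrix(np.c_[x,np.cross(z,x),z])
def mv(p,rot):
    s=manip.sense(); r0=R.from_quat(s['ee_rot']); 
    t=r0.inv().apply(np.array(p)-s['eef_pos']); rv=np.degrees((r0.inv()*rot).as_rotvec())
    print("t",round(s['time'],2),"q",np.round(s['q'],3).tolist(),"p",np.round(s['eef_pos'],1).tolist(),"w",round(s['grip_width'],1),"F",np.round(s['contact_force'],1).tolist())
    print("TRANS",np.round(t,1).tolist(),"ROT",np.round(rv,2).tolist())
    with open("log.txt","a") as f: f.write(repr((list(map(float,s['q'])),list(map(float,s['eef_pos'])),list(map(float,s['ee_rot']))))+"\n")
E
python3 - <<'E'
from h import *
for n,b in(("top",(355,159,392,175)),):
    f=np.load(n+"0.npz"); im,d,P=cloud(n,f['im'],f['d'])
    m=np.zeros((400,640),bool); m[b[1]:b[3],b[0]:b[2]]=1
    mm=m&(P[...,2]>45)&(P[...,2]<85); q=P[mm]; print(mm.sum(),q.min(0),q.max(0),np.median(q,0))
    # shelf front edge, line fit
    pts=[]
    for u in range(330,425,3):
        v=max(v for v in range(100,175) if P[v,u,2]>160); pts.append(ray(n,(u,v+.5),173)[0,:2])
    pts=np.array(pts); k=np.polyfit(pts[:,1],pts[:,0],1); print("edge x=",k, "yaw",np.degrees(np.arctan(-k[0])), "at y=-58",np.polyval(k,-58))
mv((430,-320,220),pose(101)); mv((600,-62,200),pose(177.45))
E
```

```text
58 [643.51581467 -70.52588564  50.1920779 ] [676.1814055  -45.69352194  78.18747914] [653.17915677 -58.90622456  70.10864085]
edge x= [3.80339191e-02 6.49090401e+02] yaw -2.1781331695294615 at y=-58 646.8844339104523
t 0.1 q [-1.276, 0.221, 1.527, 0.0, 1.395, -0.126] p [255.2, -570.0, 230.3] w 85.5 F [-0.2, 0.4, 0.4]
TRANS [261.7, -156.7, 10.6] ROT [-0.07, -0.08, -76.89]
t 0.1 q [-1.276, 0.221, 1.527, 0.0, 1.395, -0.126] p [255.2, -570.0, 230.3] w 85.5 F [-0.2, 0.4, 0.4]
TRANS [522.3, -322.7, 31.0] ROT [-0.01, -0.13, -153.34]
```

>>> carry_out(
  rotation=[
    [0,0,-7.7],
    [0,0,-15.3],
    [0,0,-23],
    [0,0,-30.7],
    [0,0,-38.3],
  ],
  translation=[
    [26,-16,2],
    [52,-32,4],
    [78,-48,5],
    [104,-64,6],
    [130,-80,8],
  ],
  hand=[85,85,85,70,60],
)

```text
time: 0.6
eef_pos: [341.7, -443.1, 222.9]
ee_rot: [0.854, 0.52, 0.0, -0.0]
contact_force: [-0.4, 0.0, 0.7]
grip_width: 60.1
gripper_force: 0.0
```

>>> carry_out(
  rotation=[
    [0,0,-7.7],
    [0,0,-15.3],
    [0,0,-23],
    [0,0,-30.7],
    [0,0,-38.3],
  ],
  translation=[
    [30,4,2],
    [61,7,4],
    [91,11,5],
    [122,14,6],
    [152,18,8],
  ],
  hand=[60,60,60,60,60],
)

```text
time: 1.1
eef_pos: [428.0, -316.6, 214.9]
ee_rot: [0.636, 0.772, 0.0, -0.0]
contact_force: [0.1, 0.6, 1.2]
grip_width: 59.9
gripper_force: 0.0
```

>>> carry_out(
  rotation=[
    [0,0,-7.7],
    [0,0,-15.3],
    [0,0,-23],
    [0,0,-30.7],
    [0,0,-38.3],
  ],
  translation=[
    [22,22,2],
    [44,44,4],
    [66,66,5],
    [87,87,6],
    [108,108,8],
  ],
  hand=[60,60,60,60,60],
)

```text
time: 1.6
eef_pos: [514.1, -190.5, 206.9]
ee_rot: [0.347, 0.938, 0.0, -0.0]
contact_force: [1.0, 0.1, -0.3]
grip_width: 60.1
gripper_force: 0.0
```

```bash
python3 -c "
from h import *
mv((560,-57,140),pose(177.5))
mv((560,-57,140),pose(177.5,36))"
```

```text
t 1.6 q [-0.499, 0.056, 1.755, 0.0, 1.331, -1.36] p [514.1, -190.5, 206.9] w 60.1 F [1.0, 0.1, -0.3]
TRANS [52.1, 131.2, 66.9] ROT [0.0, -0.03, -38.16]
t 1.6 q [-0.499, 0.056, 1.755, 0.0, 1.331, -1.36] p [514.1, -190.5, 206.9] w 60.1 F [1.0, 0.1, -0.3]
TRANS [52.1, 131.2, 66.9] ROT [-11.98, -34.67, -36.88]
```

>>> carry_out(
  rotation=[
    [0,0,-7.7],
    [0,0,-15.3],
    [0,0,-23],
    [0,0,-30.7],
    [0,0,-38.2],
  ],
  translation=[
    [10,26,12],
    [20,52,24],
    [31,78,36],
    [42,104,48],
    [52,131,60],
  ],
  hand=[60,60,60,60,60],
)

```text
time: 2.1
eef_pos: [560.1, -57.5, 146.4]
ee_rot: [0.022, 1.0, 0.0, -0.0]
contact_force: [0.1, -0.4, -0.7]
grip_width: 60.0
gripper_force: 0.0
```

```bash
python3 -c "
from h import *
mv((560,-57,140),pose(177.5,36))"
```

```text
t 2.1 q [-0.242, 0.151, 1.772, -0.0, 1.22, -1.77] p [560.1, -57.5, 146.4] w 60.0 F [0.1, -0.4, -0.7]
TRANS [0.2, 0.5, 6.4] ROT [0.02, -36.05, 0.02]
```

>>> carry_out(
  rotation=[
    [0,-7.5,0],
    [0,-15,0],
    [0,-22.5,0],
    [0,-30,0],
    [0,-36,0],
  ],
  translation=[
    [0,0,0],
    [0,0,0],
    [0,0,0],
    [0,0,0],
    [0,0,0],
  ],
  hand=[60,60,60,60,60],
)

```text
time: 2.6
eef_pos: [559.4, -58.7, 146.8]
ee_rot: [0.023, 0.95, -0.008, 0.311]
contact_force: [-0.7, 1.9, -0.9]
grip_width: 60.2
gripper_force: 0.0
```

```bash
python3 -c "
from h import *
mv((651,-58.5,60),pose(177.6,36))
import ast
from scipy.optimize import least_squares
D=[ast.literal_eval(l) for l in open('log.txt')]
Q=np.array([d[0] for d in D]);P=np.array([d[1] for d in D])
def fk(k,q):
    d1,e,a2,a3,b,L,o=k; q1,q2,q3,_,q5=q.T[:5]; f=q2+q3; s=f+q5
    r=e+a2*np.sin(q2)+a3*np.sin(f)+b*np.cos(f)+L*np.sin(s); z=d1+a2*np.cos(q2)+a3*np.cos(f)-b*np.sin(f)+L*np.cos(s)
    return np.c_[r*np.cos(q1)-o*np.sin(q1),r*np.sin(q1)+o*np.cos(q1),z]
S=least_squares(lambda k:np.r_[(fk(k,Q)-P).ravel(),(k-[200,0,400,400,0,250,0])*1e-3],[200,0,400,400,0,250,0]);k=S.x
print(k.round(1),np.abs(fk(k,Q)-P).max())
for T in(20,25,30,35,40):
  for tgt in((651,-58.5,60),(560,-55,60)):
    t=np.radians(T);p=np.array(tgt)+19*np.array([np.sin(t),0,-np.cos(t)])
    s=least_squares(lambda x:np.r_[(fk(k,np.array([[x[0],x[1],x[2],0,np.pi-t-x[1]-x[2]]]))-p)[0]/100],[-.24,.3,1.8]);x=s.x
    print(T,tgt,x.round(2),'q5',round(np.pi-t-x[1]-x[2],2),s.cost)
"
```

```text
t 2.6 q [-0.35, -0.269, 2.303, 0.356, 0.525, -2.128] p [559.4, -58.7, 146.8] w 60.2 F [-0.7, 1.9, -0.9]
TRANS [-22.6, 4.7, 124.1] ROT [-0.28, 0.21, -0.31]
[329.9  20.  414.9 529.4  64.4 348.2  88.3] 45.84758114237112
20 (651, -58.5, 60) [-0.22  0.29  1.89] q5 0.61 6.423388700333604e-20
20 (560, -55, 60) [-0.25  0.1   2.12] q5 0.57 8.077935669463161e-32
25 (651, -58.5, 60) [-0.22  0.26  1.96] q5 0.48 1.9477922382993045e-29
25 (560, -55, 60) [-0.25  0.07  2.19] q5 0.45 1.431814097412345e-29
30 (651, -58.5, 60) [-0.22  0.24  2.03] q5 0.35 1.135959703518257e-31
30 (560, -55, 60) [-0.25  0.04  2.25] q5 0.32 6.242729659556999e-30
35 (651, -58.5, 60) [-0.22  0.22  2.09] q5 0.22 3.2792632285675374e-28
35 (560, -55, 60) [-0.25  0.03  2.31] q5 0.19 3.163016685574169e-30
40 (651, -58.5, 60) [-0.22  0.22  2.14] q5 0.08 3.8914018477267065e-25
40 (560, -55, 60) [-0.25  0.03  2.37] q5 0.05 1.601673823713294e-25
```

>>> carry_out(
  rotation=[
    [0,0,0],
    [0,0,0],
    [0,0,0],
    [0,0,0],
  ],
  translation=[
    [-4,1,26],
    [-8,2,52],
    [-12,2.5,80],
    [-14,3,96],
  ],
  hand=[60,60,60,60],
)

```text
time: 3.0
eef_pos: [628.2, -58.9, 76.0]
ee_rot: [0.023, 0.951, -0.007, 0.308]
contact_force: [-0.8, -0.0, -0.3]
grip_width: 60.1
gripper_force: 0.0
```

```bash
python3 -c "
from h import *
mv((662.5,-59,41.4),pose(177.5,36))
im,d=manip.get_image('wrist'); cv2.imwrite('pics/w1.png',im[:,:,::-1])"
```

```text
t 3.0 q [-0.295, 0.063, 2.163, 0.452, 0.335, -2.201] p [628.2, -58.9, 76.0] w 60.1 F [-0.8, -0.0, -0.3]
TRANS [-7.4, 1.6, 48.2] ROT [-0.16, -0.09, -0.25]
```

View pics/w1.png

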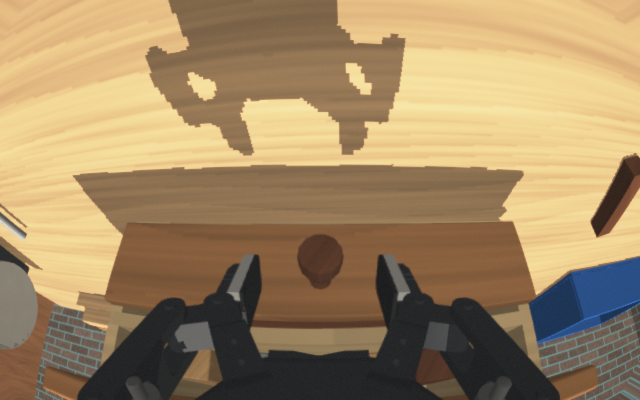

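The wrist view shows the knob head (320,258) centred between the open fingers, with the drawer face behind it. I'll go on with the approach and close.

>>> carry_out(
  rotation=[
    [0,0,0],
    [0,0,0],
    [0,0,0],
    [0,0,0],
  ],
  translation=[
    [-2,0.5,16],
    [-4,1,32],
    [-7,1.5,48],
    [-7,1.5,48],
  ],
  hand=[60,60,60,45],
)

```text
time: 3.45
eef_pos: [661.6, -59.0, 41.7]
ee_rot: [0.023, 0.951, -0.007, 0.308]
contact_force: [-0.9, -0.5, 0.2]
grip_width: 47.0
gripper_force: 0.0
```

>>> carry_out(
  rotation=[
    [0,0,0],
    [0,0,0],
    [0,0,0],
    [0,0,0],
  ],
  translation=[
    [0,0,0],
    [0,0,0],
    [0,0,0],
    [0,0,0],
  ],
  hand=[20,20,20,20],
)

```text
time: 3.85
eef_pos: [661.6, -59.5, 43.4]
ee_rot: [0.023, 0.951, -0.008, 0.309]
contact_force: [-4.6, -3.0, 1.3]
grip_width: 25.7
gripper_force: 60.0
```

```bash
python3 -c "
from h import *
mv((562.5,-54.5,41.4),pose(177.5,36))"
```

```text
t 3.85 q [-0.275, 0.206, 2.084, 0.519, 0.269, -2.258] p [661.6, -59.5, 43.4] w 25.7 F [-4.6, -3.0, 1.3]
TRANS [81.5, 0.1, -56.7] ROT [-0.19, 0.0, -0.25]
```

>>> carry_out(
  rotation=[
    [0,0,0],
    [0,0,0],
    [0,0,0],
    [0,0,0],
    [0,0,0],
  ],
  translation=[
    [12,0,-9],
    [32,0,-23],
    [48,0,-35],
    [65,0,-47],
    [81,0,-59],
  ],
  hand=[20,20,20,20,20],
)

```text
time: 4.35
eef_pos: [561.4, -55.1, 43.5]
ee_rot: [0.024, 0.951, -0.008, 0.309]
contact_force: [5.8, -6.4, -9.3]
grip_width: 25.4
gripper_force: 64.9
```

```bash
python3 -c "
from h import *
mv((460,-50,41.4),pose(177.5,36))"
```

```text
t 4.35 q [-0.338, -0.02, 2.335, 0.663, 0.274, -2.451] p [561.4, -55.1, 43.5] w 25.4 F [5.8, -6.4, -9.3]
TRANS [83.3, 0.1, -58.1] ROT [-0.27, 0.06, -0.26]
```

>>> carry_out(
  rotation=[
    [0,0,0],
    [0,8,0],
    [0,16,0],
    [0,24,0],
    [0,32,0],
  ],
  translation=[
    [0,0,0],
    [2,0,-1],
    [5,0,-2],
    [8,0,-2.5],
    [11,0,-3],
  ],
  hand=[60,60,60,60,60],
)

```text
time: 4.85
eef_pos: [552.1, -54.7, 41.3]
ee_rot: [0.025, 0.998, -0.003, 0.061]
contact_force: [2.0, 0.6, -0.6]
grip_width: 59.9
gripper_force: 0.0
```

>>> carry_out(
  rotation=[
    [0,4,0],
    [0,4,0],
    [0,4,0],
    [0,4,0],
    [0,4,0],
  ],
  translation=[
    [0,0,0],
    [0,0,0],
    [0,0,0],
    [0,0,0],
    [0,0,0],
  ],
  hand=[60,20,20,20,20],
)

```text
time: 5.35
eef_pos: [551.3, -54.7, 39.3]
ee_rot: [0.024, 0.999, -0.001, 0.029]
contact_force: [3.7, -5.1, -1.1]
grip_width: 25.9
gripper_force: 58.9
```

```bash
python3 -c "
from h import *
mv((450,-50,39.4),pose(177.5,0))"
```

```text
t 5.35 q [-0.248, 0.234, 1.905, 0.013, 0.946, -1.778] p [551.3, -54.7, 39.3] w 25.9 F [3.7, -5.1, -1.1]
TRANS [101.2, -0.2, -5.9] ROT [-0.05, 3.31, -0.26]
```

>>> carry_out(
  rotation=[
    [0,0,0],
    [0,0,0],
    [0,0,0],
    [0,0,0],
    [0,0,0],
  ],
  translation=[
    [12,0,-1],
    [32,0,-2],
    [52,0,-3],
    [72,0,-4],
    [88,0,-5],
  ],
  hand=[20,20,20,20,20],
)

```text
time: 5.85
eef_pos: [462.7, -50.9, 39.4]
ee_rot: [0.024, 0.999, -0.002, 0.029]
contact_force: [5.4, -8.3, -4.9]
grip_width: 25.7
gripper_force: 64.0
```

>>> carry_out(
  rotation=[
    [0,0,0],
    [0,0,0],
    [0,0,0],
  ],
  translation=[
    [3,0,0],
    [6,0,0],
    [6,0,0],
  ],
  hand=[20,20,20],
)

```text
time: 6.15
eef_pos: [457.8, -50.7, 39.4]
ee_rot: [0.024, 0.999, -0.002, 0.03]
contact_force: [6.3, -7.1, -4.8]
grip_width: 25.6
gripper_force: 63.9
```

>>> carry_out(
  rotation=[
    [0,0,0],
    [0,0,0],
    [0,0,0],
  ],
  translation=[
    [1.5,0,0],
    [3,0,0],
    [3,0,0],
  ],
  hand=[20,20,20],
)

```text
time: 6.45
eef_pos: [457.9, -50.7, 39.5]
ee_rot: [0.024, 0.999, -0.002, 0.034]
contact_force: [19.4, -6.0, -19.1]
grip_width: 25.8
gripper_force: 62.5
```

>>> carry_out(
  rotation=[
    [0,0,0],
    [0,0,0],
    [0,-3.5,0],
    [0,-3.5,0],
    [0,-3.5,0],
  ],
  translation=[
    [-1,0,0],
    [-1,0,0],
    [0,0,-50],
    [0,0,-100],
    [0,0,-150],
  ],
  hand=[60,60,75,75,75],
)

```text
time: 6.95
eef_pos: [443.8, -48.1, 188.3]
ee_rot: [0.024, 0.998, -0.0, 0.056]
contact_force: [2.1, -0.2, -0.3]
grip_width: 75.1
gripper_force: 0.0
```

>>> carry_out(
  rotation=[
    [0,0,8.5],
    [0,0,17],
    [0,0,25.5],
    [0,0,34],
    [0,0,42.5],
  ],
  translation=[
    [0,0,-25],
    [0,0,-50],
    [0,0,-75],
    [0,0,-100],
    [0,0,-125],
  ],
  hand=[75,75,75,75,75],
)

```text
time: 7.45
eef_pos: [430.6, -47.8, 313.1]
ee_rot: [0.387, 0.92, 0.02, 0.054]
contact_force: [-0.1, 0.3, 0.3]
grip_width: 75.0
gripper_force: 0.0
```

>>> carry_out(
  rotation=[
    [0,0,8.5],
    [0,0,17],
    [0,0,25.5],
    [0,0,34],
    [0,0,42.5],
  ],
  translation=[
    [0,0,0],
    [0,0,0],
    [0,0,0],
    [0,0,0],
    [0,0,0],
  ],
  hand=[75,75,75,75,75],
)

```text
time: 7.95
eef_pos: [430.8, -47.9, 312.0]
ee_rot: [0.694, 0.718, 0.039, 0.043]
contact_force: [0.5, -1.1, 1.1]
grip_width: 75.1
gripper_force: 0.0
```

```bash
python3 -c "
from h import *
mv((450,-50,300),pose(87.45,0))
im1,d=manip.get_image('top'); np.savez('top1.npz',im=im1,d=d)
s=manip.sense(); im,d=manip.get_image('wrist'); np.savez('w2.npz',im=im,d=d,p=s['eef_pos'],r=s['ee_rot'])
im1=cv2.resize(im1[120:260,240:480],(640,373))
cv2.imwrite('pics/tw2.png',cv2.resize(np.vstack([im,im1])[:,:,::-1],(490,592)))"
```

```text
t 7.95 q [-0.318, -0.402, 1.962, 0.032, 1.471, -0.353] p [430.8, -47.9, 312.0] w 75.1 F [0.5, -1.1, 1.1]
TRANS [-2.7, 17.7, 14.1] ROT [6.61, 0.2, 4.44]
```

View pics/tw2.png

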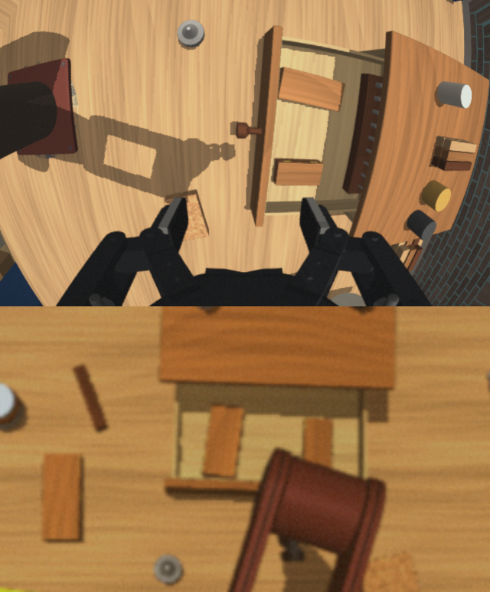

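The wrist and top views show the drawer fully out. The medium case is on the left (+y) at composite (310,88) and the small one on the right at (300,172). Both have their long sides along world x, parallel to the large case. I'll measure them with depth.

```bash
cat >> h.py <<'E'
def wcloud(im,d,p,r):
    """fisheye wrist depth -> world"""
    c=manip.camera_info('wrist'); v,u=np.mgrid[:400,:640]; x=(u-c['cx'])/c['fx']; y=(v-c['cy'])/c['fy']
    th=np.hypot(x,y); s=np.where(th>1e-6,np.tan(np.minimum(th,1.5))/np.maximum(th,1e-6),1)
    C=np.stack([x*s*d,-y*s*d,-d,np.ones_like(d)],-1); T=C@np.array(c['tool_from_camera']).T[:,:3]
    return R.from_quat(r).apply(T.reshape(-1,3)).reshape(400,640,3)+p
def blobs(P,d,zl,zh,lo,hi):
    m=(d>0)&(P[...,2]>zl)&(P[...,2]<zh)&np.all((P[...,:2]>lo)&(P[...,:2]<hi),-1)
    m=cv2.morphologyEx(m.astype(np.uint8),cv2.MORPH_OPEN,np.ones((3,3)))
    n,l,st,_=cv2.connectedComponentsWithStats(m)
    for i in range(1,n):
        if st[i,4]>60: yield l==i
E
python3 - <<'E'
from h import *
f=np.load('w2.npz'); P=wcloud(f['im'],f['d'],f['p'],f['r'])
print("wrist")
for m in blobs(P,f['d'],38,66,(490,-200),(645,100)): print(m.sum(),np.median(P[m][:,2]),rect(P[m][:,:2]))
print('large',[ (m.sum(),np.median(P[m][:,2]),rect(P[m][:,:2])) for m in blobs(P,f['d'],27,46,(380,230),(600,360))])
f=np.load('top1.npz'); im,d,P=cloud('top',f['im'],f['d'])
print("top")
for m in blobs(P,d,40,64,(490,-200),(645,100)): print(m.sum(),np.median(P[m][:,2]),rect(P[m][:,:2]),maskrect('top',m,np.median(P[m][:,2])))
E
```

```text
wrist
450 50.84704178231107 (array([493.6,  28.7]), array([  2., 141.]), 87.49)
3346 52.013866317173466 (array([580.5,  23.4]), array([ 58.3, 132.9]), -9.06)
1900 48.07531045417193 (array([ 574. , -140.4]), array([50.3, 96. ]), -2.36)
large []
top
551 52.61584064286103 (array([584.5,  23.8]), array([ 56.4, 124.2]), -8.73) (array([584.2,  23.8]), array([ 56.4, 125.3]), -8.73)
311 48.24382087504637 (array([ 581.2, -141.4]), array([50.4, 81.5]), -1.83) (array([ 581.2, -140.6]), array([49.5, 79.6]), -2.12)
```

```bash
python3 -c "
from h import *
mv((540,0,230),pose(127,0))"
```

```text
t 8.05 q [-0.318, -0.402, 1.961, 0.032, 1.471, -0.357] p [430.8, -47.9, 312.1] w 75.2 F [0.1, -0.3, -0.6]
TRANS [44.5, 100.7, 93.9] ROT [6.24, 2.48, -34.79]
```

>>> carry_out(
  rotation=[
    [1.25,0.5,-7],
    [2.5,1,-14],
    [3.75,1.5,-21],
    [5,2,-28],
    [6.24,2.48,-34.8],
  ],
  translation=[
    [9,20,19],
    [18,40,38],
    [27,60,57],
    [36,80,76],
    [44.5,100.7,94],
  ],
  hand=[75,75,75,75,75],
)

```text
time: 8.55
eef_pos: [540.8, 0.3, 229.4]
ee_rot: [0.441, 0.897, -0.001, -0.0]
contact_force: [-0.3, -0.4, -0.2]
grip_width: 75.0
gripper_force: 0.0
```

>>> carry_out(
  rotation=[
    [0,0,-8.5],
    [0,0,-17],
    [0,0,-25.5],
    [0,0,-34],
    [0,0,-42.5],
  ],
  translation=[
    [-1,10,16],
    [-3,20,32],
    [-4,30,48],
    [-6,40,64],
    [-7,49,80],
  ],
  hand=[75,75,75,75,75],
)

```text
time: 9.05
eef_pos: [583.8, 24.0, 149.5]
ee_rot: [0.085, 0.996, -0.0, -0.0]
contact_force: [1.1, -0.2, 0.2]
grip_width: 74.9
gripper_force: 0.0
```

```bash
python3 -c "
from h import *
mv((583.5,23.6,22),pose(171.1,0))
s=manip.sense(); im,d=manip.get_image('wrist')
P=wcloud(im,d,s['eef_pos'],s['ee_rot'])
for m in blobs(P,d,49,56,(505,-60),(645,100)): print(m.sum(),np.median(P[m][:,2]),rect(P[m][:,:2]))
for m in blobs(P,d,45,51,(505,-200),(645,-60)): print(m.sum(),np.median(P[m][:,2]),rect(P[m][:,:2]))
cv2.imwrite('pics/w3.png',im[:,:,::-1])"
```

```text
t 9.05 q [-0.094, 0.195, 1.714, -0.0, 1.232, -1.493] p [583.8, 24.0, 149.5] w 74.9 F [1.1, -0.2, 0.2]
TRANS [0.3, -0.4, 127.5] ROT [-0.02, -0.0, -0.9]
9530 51.98820291489323 (array([584.4,  23. ]), array([ 56.8, 125.6]), -8.65)
3832 48.11416674822591 (array([ 574.3, -140.7]), array([49.3, 95.7]), -3.11)
```

View pics/w3.png

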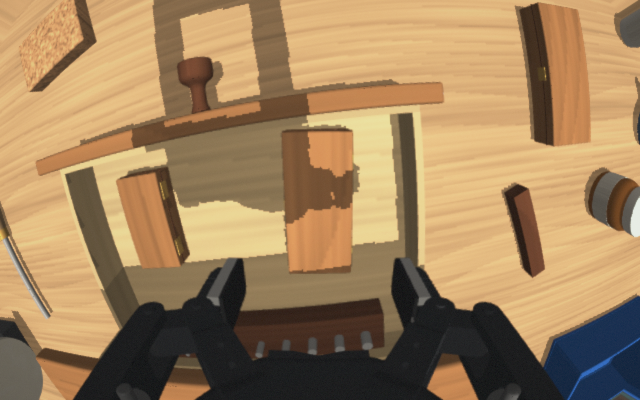

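The wrist view shows the medium case (318,200) between and below the open fingers, the small case at (155,218), and the large case at (560,75). The measured sizes match, so I'm descending on the medium case.

>>> carry_out(
  rotation=[
    [0,0,-1.1],
    [0,0,-1.1],
    [0,0,-1.1],
    [0,0,-1.1],
  ],
  translation=[
    [-0.8,-0.9,40],
    [-0.8,-0.9,80],
    [-0.8,-0.9,110],
    [-0.8,-0.9,127],
  ],
  hand=[75,75,75,75],
)

```text
time: 9.5
eef_pos: [581.9, 22.6, 20.6]
ee_rot: [0.081, 0.997, -0.0, -0.002]
contact_force: [-0.4, -0.7, 0.3]
grip_width: 75.0
gripper_force: 0.0
```

>>> carry_out(
  rotation=[
    [0,0,0],
    [0,0,0],
    [0,0,0],
    [0,0,0],
  ],
  translation=[
    [0,0,0],
    [0,0,0],
    [0,0,0],
    [0,0,0],
  ],
  hand=[50,50,50,50],
)

```text
time: 9.9
eef_pos: [585.7, 22.4, 25.1]
ee_rot: [0.081, 0.997, -0.0, 0.001]
contact_force: [-0.4, -0.8, -2.5]
grip_width: 54.9
gripper_force: 66.2
```

```bash
python3 -c "
from h import *
mv((584.4,23,140),pose(171.35,0))
"
```

```text
t 9.9 q [-0.096, 0.361, 1.775, -0.001, 1.004, -1.504] p [585.7, 22.4, 25.1] w 54.9 F [-0.4, -0.8, -2.5]
TRANS [1.1, 0.4, -114.9] ROT [-0.03, 0.17, -0.67]
```

>>> carry_out(
  rotation=[
    [0,0,0],
    [0,0,0],
    [0,0,0],
    [0,0,0],
    [0,0,0],
  ],
  translation=[
    [0,0,-10],
    [0,0,-35],
    [0,0,-70],
    [0,0,-105],
    [0,0,-130],
  ],
  hand=[50,50,50,50,50],
)

```text
time: 10.4
eef_pos: [585.9, 22.5, 157.8]
ee_rot: [0.081, 0.997, -0.0, 0.002]
contact_force: [-0.2, -1.4, -2.7]
grip_width: 55.0
gripper_force: 66.4
```

>>> carry_out(
  rotation=[
    [0,0,0],
    [0,0,0],
  ],
  translation=[
    [0,0,0],
    [0,0,0],
  ],
  hand=[50,50],
)

```text
time: 10.6
eef_pos: [585.3, 22.6, 155.0]
ee_rot: [0.081, 0.997, -0.0, 0.002]
contact_force: [0.3, 0.4, -4.3]
grip_width: 54.6
gripper_force: 66.6
```

```bash
python3 -c "
from h import *
s=manip.sense(); im,d=manip.get_image('wrist'); P=wcloud(im,d,s['eef_pos'],s['ee_rot'])
T=R.from_quat(s['ee_rot']).inv().apply((P-s['eef_pos']).reshape(-1,3)).reshape(400,640,3)
np.savez('w4.npz',im=im,d=d,T=T)
m=(abs(T[...,1])<40)&(T[...,0]>8)&(T[...,0]<75)&(T[...,2]>-40)&(T[...,2]<0)
q=T[m]; print(m.sum(),np.percentile(q,[1,50,99],axis=0).round(1)); 
h=np.histogram(q[:,2],20); print(h[0],h[1].round(1))
z0=np.median(q[:,2]); t=q[abs(q[:,2]-z0)<3]; print('top',z0,t.min(0),t.max(0),rect(t[:,:2]))
mv((491,200,160),pose(179.5,0))
cv2.imwrite('pics/w4.png',im[:,:,::-1])"
```

```text
19123 [[  8.6 -32.4 -36.3]
 [ 38.3  -0.8 -29.4]
 [ 61.1  31.   -6.3]]
[  112    96    81   101  3313 13570   291   259   158   138   245    98
    35   126   106   103   112    43   123    13] [-40. -38. -36. -34. -32. -30. -28. -26. -24. -22. -20. -18. -16. -14.
 -12. -10.  -8.  -6.  -4.  -2.  -0.]
top -29.443574500600487 [  8.00074074 -38.15912207 -32.39423073] [ 61.11871043  38.97917881 -26.45381069] (array([34.6,  0.4]), array([53.1, 77.1]), 89.98)
t 10.65 q [-0.096, 0.192, 1.71, -0.001, 1.239, -1.504] p [584.7, 22.6, 153.7] w 55.2 F [-0.5, 0.2, -2.5]
TRANS [121.2, 159.9, -6.5] ROT [-0.04, 0.08, -8.83]
```

View pics/w4.png

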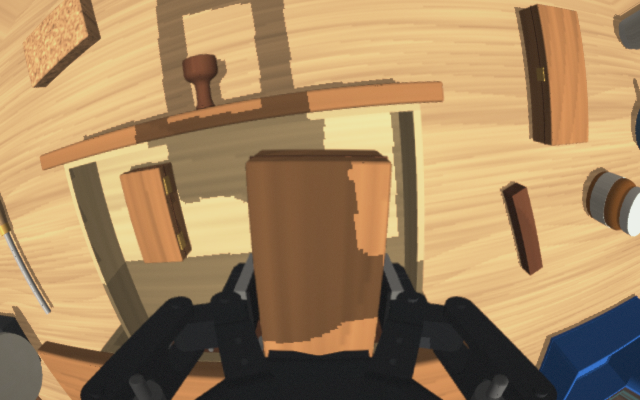

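The medium case is held square: its near end is at row 152, and its top face lies 29.5 mm behind the TCP, so its underside is about 2.5 mm past it. I'm moving beside the large case to re-measure that.

>>> carry_out(
  rotation=[
    [0,0,-2],
    [0,0,-4],
    [0,0,-6],
    [0,0,-8],
    [0,0,-8.8],
  ],
  translation=[
    [20,27,-2],
    [50,66,-4],
    [80,106,-6],
    [108,142,-6],
    [121,160,-6],
  ],
  hand=[50,50,50,50,50],
)

```text
time: 11.15
eef_pos: [488.5, 202.7, 158.0]
ee_rot: [0.003, 1.0, -0.0, -0.001]
contact_force: [0.3, -0.1, -2.6]
grip_width: 54.9
gripper_force: 66.4
```

>>> carry_out(
  rotation=[
    [0,0,0],
    [0,0,0],
  ],
  translation=[
    [0,0,0],
    [0,0,0],
  ],
  hand=[50,50],
)

```text
time: 11.35
eef_pos: [490.7, 200.2, 158.5]
ee_rot: [0.004, 1.0, -0.001, -0.0]
contact_force: [-0.0, 0.1, -2.2]
grip_width: 55.3
gripper_force: 66.4
```

```bash
python3 -c "
from h import *
s=manip.sense(); im,d=manip.get_image('wrist'); P=wcloud(im,d,s['eef_pos'],s['ee_rot'])
for m in blobs(P,d,33,39.5,(380,240),(600,360)): print(m.sum(),np.median(P[m][:,2]),rect(P[m][:,:2]))
f=np.load('top1.npz'); _,d2,P2=cloud('top',f['im'],f['d'])
for m in blobs(P2,d2,30,43,(380,240),(600,360)): print(m.sum(),np.median(P2[m][:,2]),rect(P2[m][:,:2]),maskrect('top',m,36))
mv((491,302.7,90),pose(179.5,0))"
```

```text
9349 35.949325457498134 (array([490.6, 302.6]), array([ 65. , 149.5]), -0.06)
685 36.321583108175446 (array([493. , 303.5]), array([ 64. , 147.3]), 0.34) (array([492.8, 303.5]), array([ 63.1, 146.6]), 0.58)
t 11.4 q [0.238, 0.059, 1.846, -0.001, 1.237, -1.323] p [491.2, 199.6, 158.7] w 55.0 F [0.4, -0.2, -2.9]
TRANS [1.1, 103.2, 68.6] ROT [-0.08, -0.02, -0.02]
```

>>> carry_out(
  rotation=[
    [0,0,0],
    [0,0,0],
    [0,0,0],
    [0,0,0],
    [0,0,0],
  ],
  translation=[
    [1,25,5],
    [1,60,20],
    [1,90,40],
    [1,103,60],
    [1,103,68],
  ],
  hand=[50,50,50,50,50],
)

```text
time: 11.9
eef_pos: [490.5, 302.8, 88.7]
ee_rot: [0.005, 1.0, -0.001, -0.001]
contact_force: [0.2, -1.0, -3.6]
grip_width: 54.7
gripper_force: 66.4
```

>>> carry_out(
  rotation=[
    [0,0,0],
    [0,0,0],
    [0,0,0],
    [0,0,0],
    [0,0,0],
  ],
  translation=[
    [0,0,15],
    [0,0,30],
    [0,0,40],
    [0,0,44],
    [0,0,44],
  ],
  hand=[50,50,50,50,50],
)

```text
time: 12.4
eef_pos: [491.0, 302.3, 46.8]
ee_rot: [0.005, 1.0, -0.001, -0.0]
contact_force: [0.3, -0.4, -3.0]
grip_width: 54.8
gripper_force: 66.4
```

```bash
python3 -c "
from h import *
mv((490.1,302.7,39),pose(179.6,0))
print(manip.sense()['ee_rot'])"
```

```text
t 12.4 q [0.416, 0.31, 1.791, -0.001, 1.041, -1.145] p [491.0, 302.3, 46.8] w 54.8 F [0.3, -0.4, -3.0]
TRANS [0.9, 0.4, 7.8] ROT [-0.07, -0.03, -0.17]
[ 4.93769845e-03  9.99987581e-01 -6.24668279e-04 -2.57707733e-04]
```

>>> carry_out(
  rotation=[
    [0,0,0],
    [0,0,0],
    [0,0,0],
    [0,0,0],
    [0,0,0],
  ],
  translation=[
    [0.5,0.3,3],
    [0.8,0.4,5],
    [0.8,0.4,6.5],
    [0.8,0.4,7],
    [0.8,0.4,7],
  ],
  hand=[50,50,50,50,50],
)

```text
time: 12.9
eef_pos: [490.5, 303.4, 40.5]
ee_rot: [0.005, 1.0, -0.0, 0.0]
contact_force: [0.5, 0.1, -2.2]
grip_width: 54.6
gripper_force: 66.4
```

>>> carry_out(
  rotation=[
    [0,0,0],
    [0,0,0],
    [0,0,0],
  ],
  translation=[
    [0,0,0.5],
    [0,0,1],
    [0,0,1],
  ],
  hand=[50,50,50],
)

```text
time: 13.2
eef_pos: [490.5, 303.4, 39.4]
ee_rot: [0.005, 1.0, -0.0, 0.0]
contact_force: [-0.2, -0.5, -2.6]
grip_width: 54.8
gripper_force: 66.4
```

>>> carry_out(
  rotation=[
    [0,0,0],
    [0,0,0],
    [0,0,0],
  ],
  translation=[
    [0,0,0.5],
    [0,0,1],
    [0,0,1],
  ],
  hand=[50,50,50],
)

```text
time: 13.5
eef_pos: [490.5, 303.4, 38.8]
ee_rot: [0.005, 1.0, -0.0, 0.0]
contact_force: [-1.1, -0.5, 1.3]
grip_width: 54.8
gripper_force: 67.1
```

>>> carry_out(
  rotation=[
    [0,0,0],
    [0,0,0],
  ],
  translation=[
    [0,0,0.6],
    [0,0,0.6],
  ],
  hand=[50,50],
)

```text
time: 13.7
eef_pos: [490.5, 303.4, 38.7]
ee_rot: [0.005, 1.0, -0.0, 0.0]
contact_force: [-3.9, -2.9, 6.0]
grip_width: 54.7
gripper_force: 67.6
```

>>> carry_out(
  rotation=[
    [0,0,0],
    [0,0,0],
    [0,0,0],
    [0,0,0],
    [0,0,0],
  ],
  translation=[
    [0,0,-0.4],
    [0,0,-0.4],
    [0,0,-0.4],
    [0,0,-10],
    [0,0,-40],
  ],
  hand=[64,74,74,74,74],
)

```text
time: 14.2
eef_pos: [488.0, 302.2, 75.4]
ee_rot: [0.005, 1.0, -0.002, -0.003]
contact_force: [-0.8, 0.6, 0.1]
grip_width: 74.2
gripper_force: 0.0
```

>>> carry_out(
  rotation=[
    [0,0,0],
    [0,0,0],
    [0,0,0],
  ],
  translation=[
    [0,0,-45],
    [0,0,-90],
    [0,0,-90],
  ],
  hand=[74,74,74],
)

```text
time: 14.5
eef_pos: [495.0, 305.6, 176.7]
ee_rot: [0.005, 1.0, 0.003, 0.007]
contact_force: [1.3, 0.2, -0.1]
grip_width: 74.2
gripper_force: 0.0
```

```bash
python3 -c "
from h import *
s=manip.sense(); im,d=manip.get_image('wrist'); P=wcloud(im,d,s['eef_pos'],s['ee_rot'])
for zl,zh in((65.5,71),(33.5,38.5)):
  for m in blobs(P,d,zl,zh,(380,240),(600,360)): print(m.sum(),np.median(P[m][:,2]),rect(P[m][:,:2]))
mv((560,-40,200),pose(177.2,0))
cv2.imwrite('pics/w5.png',im[:,:,::-1])"
```

```text
8965 68.03530009028981 (array([491.7, 302.6]), array([ 56.5, 124. ]), -0.35)
1052 35.93894263815574 (array([423.5, 303.2]), array([14.7, 63.7]), 89.42)
t 14.55 q [0.418, 0.154, 1.714, -0.001, 1.263, -1.143] p [493.4, 304.8, 173.3] w 74.1 F [-0.1, -0.0, 0.5]
TRANS [-70.1, -344.1, -27.2] ROT [0.19, 0.52, 2.27]
```

View pics/w5.png

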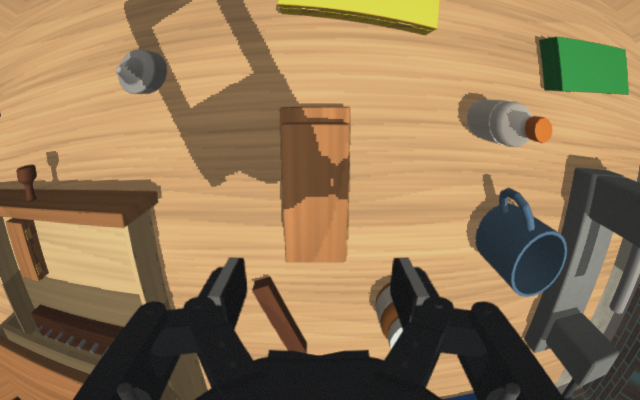

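The wrist view shows the medium case squarely on the large one at (315,185), with the large case's edge at row 108. The measured offset is about 0.6 mm. Now the small case.

>>> carry_out(
  rotation=[
    [0,0,0],
    [0,0,0],
    [0,0,0],
    [0,0,0],
    [0,0,0],
  ],
  translation=[
    [-5,-30,-10],
    [-14,-76,-10],
    [-24,-124,-10],
    [-34,-172,-10],
    [-43,-220,-10],
  ],
  hand=[72,72,72,72,72],
)

```text
time: 15.05
eef_pos: [530.8, 81.3, 177.1]
ee_rot: [0.004, 1.0, -0.0, -0.0]
contact_force: [1.1, -0.6, 0.3]
grip_width: 72.2
gripper_force: 0.0
```

>>> carry_out(
  rotation=[
    [0,0,0.5],
    [0,0,1],
    [0,0,2],
    [0,0,2.2],
    [0,0,2.2],
  ],
  translation=[
    [-10,-48,6],
    [-20,-96,12],
    [-30,-144,18],
    [-39,-192,24],
    [-43,-224,33],
  ],
  hand=[70,70,70,70,70],
)

```text
time: 15.55
eef_pos: [572.2, -144.6, 144.4]
ee_rot: [0.025, 1.0, -0.001, 0.0]
contact_force: [0.4, 0.2, 0.5]
grip_width: 70.1
gripper_force: 0.0
```

>>> carry_out(
  rotation=[
    [0,0,0],
    [0,0,0],
    [0,0,0],
  ],
  translation=[
    [0,0,0],
    [0,0,0],
    [0,0,0],
  ],
  hand=[70,70,70],
)

```text
time: 15.85
eef_pos: [571.9, -140.3, 144.7]
ee_rot: [0.024, 1.0, 0.0, -0.0]
contact_force: [0.8, -1.1, 0.0]
grip_width: 70.1
gripper_force: 0.0
```

```bash
python3 -c "
from h import *
s=manip.sense(); im,d=manip.get_image('wrist'); P=wcloud(im,d,s['eef_pos'],s['ee_rot'])
for m in blobs(P,d,45.5,51,(505,-200),(645,-60)): print(m.sum(),np.median(P[m][:,2]),rect(P[m][:,:2]))
mv((574.3,-140.7,22.5),pose(177.2,0))"
```

```text
6292 48.01742721405195 (array([ 573.9, -141.3]), array([48.4, 94.9]), -2.65)
t 15.9 q [-0.374, 0.211, 1.705, -0.0, 1.225, -1.898] p [572.2, -140.0, 145.0] w 69.9 F [-1.0, -0.4, 0.3]
TRANS [-2.2, -0.6, 122.5] ROT [-0.01, 0.01, 0.14]
```

>>> carry_out(
  rotation=[
    [0,0,0],
    [0,0,0],
    [0,0,0],
    [0,0,0],
    [0,0,0],
  ],
  translation=[
    [-1.8,-1.2,35],
    [-1.8,-1.2,75],
    [-1.8,-1.2,105],
    [-1.8,-1.2,118],
    [-1.8,-1.2,122],
  ],
  hand=[70,70,70,70,70],
)

```text
time: 16.4
eef_pos: [573.2, -141.2, 21.8]
ee_rot: [0.023, 1.0, 0.0, -0.001]
contact_force: [-0.2, -0.5, -0.3]
grip_width: 70.4
gripper_force: 0.0
```

>>> carry_out(
  rotation=[
    [0,0,0],
    [0,0,0],
    [0,0,0],
    [0,0,0],
    [0,0,0],
  ],
  translation=[
    [0,0,0],
    [0,0,0],
    [0,0,0],
    [0,0,0],
    [0,0,0],
  ],
  hand=[42,42,42,42,42],
)

```text
time: 16.9
eef_pos: [575.7, -143.2, 25.3]
ee_rot: [0.024, 1.0, -0.001, 0.002]
contact_force: [-0.6, 1.1, 7.1]
grip_width: 47.1
gripper_force: 62.9
```

>>> carry_out(
  rotation=[
    [0,0,0],
    [0,0,0],
    [0,0,0],
    [0,0,0],
    [0,0,0],
  ],
  translation=[
    [0,0,-10],
    [0,0,-35],
    [0,0,-75],
    [0,0,-110],
    [0,0,-140],
  ],
  hand=[42,42,42,42,42],
)

```text
time: 17.4
eef_pos: [574.2, -142.8, 165.8]
ee_rot: [0.024, 1.0, -0.001, 0.001]
contact_force: [0.1, 0.7, -0.3]
grip_width: 46.8
gripper_force: 62.0
```

>>> carry_out(
  rotation=[
    [0,0,0],
    [0,0,0],
    [0,0,0],
  ],
  translation=[
    [0,0,0],
    [0,0,0],
    [0,0,0],
  ],
  hand=[42,42,42],
)

```text
time: 17.7
eef_pos: [572.9, -142.2, 161.6]
ee_rot: [0.024, 1.0, 0.0, -0.001]
contact_force: [0.7, -0.3, -1.6]
grip_width: 47.3
gripper_force: 62.1
```

```bash
python3 -c "
from h import *
s=manip.sense(); im,d=manip.get_image('wrist'); P=wcloud(im,d,s['eef_pos'],s['ee_rot'])
T=R.from_quat(s['ee_rot']).inv().apply((P-s['eef_pos']).reshape(-1,3)).reshape(400,640,3)
m=(abs(T[...,1])<22)&(T[...,0]>15)&(T[...,0]<75)&(T[...,2]>-40)&(T[...,2]<0)
q=T[m]; z0=np.median(q[:,2]); t=q[abs(q[:,2]-z0)<3]; print('top',m.sum(),z0,t.min(0),t.max(0))
mv((491,200,170),pose(179.6,0))"
```

```text
top 8934 -22.688086212673035 [ 15.00118557 -21.99836357 -25.49357294] [ 48.99316147  21.99744641 -19.69553699]
t 17.75 q [-0.377, 0.199, 1.687, -0.001, 1.259, -1.899] p [572.7, -142.1, 161.2] w 46.9 F [-0.1, 0.2, -1.3]
TRANS [97.9, 337.8, -8.4] ROT [0.03, -0.16, -2.34]
```

>>> carry_out(
  rotation=[
    [0,0,0],
    [0,0,-0.5],
    [0,0,-1],
    [0,0,-1.8],
    [0,0,-2.4],
  ],
  translation=[
    [5,25,0],
    [16,70,0],
    [27,118,0],
    [38,166,0],
    [49,214,0],
  ],
  hand=[42,42,42,42,42],
)

```text
time: 18.25
eef_pos: [533.6, 75.1, 161.2]
ee_rot: [0.003, 1.0, -0.0, -0.001]
contact_force: [1.3, 0.8, -1.3]
grip_width: 46.9
gripper_force: 62.1
```

>>> carry_out(
  rotation=[
    [0,0,0],
    [0,0,0],
    [0,0,0],
    [0,0,0],
    [0,0,0],
  ],
  translation=[
    [10,48,0],
    [20,96,0],
    [30,144,0],
    [38,182,0],
    [42,200,0],
  ],
  hand=[42,42,42,42,42],
)

```text
time: 18.75
eef_pos: [492.2, 276.5, 161.0]
ee_rot: [0.001, 1.0, -0.001, -0.001]
contact_force: [-1.1, -0.8, -1.3]
grip_width: 47.0
gripper_force: 62.1
```

>>> carry_out(
  rotation=[
    [0,0,0],
    [0,0,0],
    [0,0,0],
  ],
  translation=[
    [0,0,0],
    [0,0,0],
    [0,0,0],
  ],
  hand=[42,42,42],
)

```text
time: 19.05
eef_pos: [494.3, 272.6, 161.9]
ee_rot: [0.003, 1.0, -0.001, -0.0]
contact_force: [0.7, 0.1, -1.1]
grip_width: 46.6
gripper_force: 62.1
```

```bash
python3 -c "
from h import *
mv((493,302.7,85),pose(179.65,0))"
```

```text
t 19.05 q [0.365, 0.138, 1.755, -0.001, 1.25, -1.199] p [494.3, 272.6, 161.9] w 46.6 F [0.7, 0.1, -1.1]
TRANS [1.4, 30.2, 76.8] ROT [-0.1, -0.05, -0.03]
```

>>> carry_out(
  rotation=[
    [0,0,0],
    [0,0,0],
    [0,0,0],
    [0,0,0],
    [0,0,0],
  ],
  translation=[
    [0.5,12,5],
    [1,25,25],
    [1.2,30,45],
    [1.2,30,65],
    [1.2,30,77],
  ],
  hand=[42,42,42,42,42],
)

```text
time: 19.55
eef_pos: [492.6, 303.2, 83.6]
ee_rot: [0.003, 1.0, -0.001, -0.001]
contact_force: [-0.0, 0.2, -0.7]
grip_width: 47.0
gripper_force: 62.1
```

>>> carry_out(
  rotation=[
    [0,0,0],
    [0,0,0],
    [0,0,0],
  ],
  translation=[
    [0,0,3],
    [0,0,6],
    [0,0,6],
  ],
  hand=[42,42,42],
)

```text
time: 19.85
eef_pos: [494.0, 303.7, 80.4]
ee_rot: [0.003, 1.0, -0.0, 0.001]
contact_force: [-0.7, 0.2, -1.4]
grip_width: 47.0
gripper_force: 62.1
```

```bash
python3 -c "
from h import *
mv((493,302.7,73.5),pose(179.65,0))"
```

```text
t 19.85 q [0.416, 0.268, 1.771, -0.001, 1.102, -1.148] p [494.0, 303.7, 80.4] w 47.0 F [-0.7, 0.2, -1.4]
TRANS [1.0, -1.0, 6.9] ROT [-0.02, 0.08, -0.01]
```

>>> carry_out(
  rotation=[
    [0,0,0],
    [0,0,0],
    [0,0,0],
    [0,0,0],
    [0,0,0],
  ],
  translation=[
    [0.5,-0.4,2.5],
    [0.6,-0.5,4.5],
    [0.6,-0.5,5],
    [0.6,-0.5,5.5],
    [0.6,-0.5,5.5],
  ],
  hand=[42,42,42,42,42],
)

```text
time: 20.35
eef_pos: [492.9, 303.2, 74.4]
ee_rot: [0.003, 1.0, -0.0, 0.0]
contact_force: [-0.4, -0.5, -1.3]
grip_width: 46.6
gripper_force: 62.1
```

>>> carry_out(
  rotation=[
    [0,0,0],
    [0,0,0],
    [0,0,0],
  ],
  translation=[
    [0,0,0.5],
    [0,0,1],
    [0,0,1],
  ],
  hand=[42,42,42],
)

```text
time: 20.65
eef_pos: [492.9, 303.2, 73.4]
ee_rot: [0.003, 1.0, -0.0, 0.0]
contact_force: [-0.1, 0.1, -0.3]
grip_width: 46.6
gripper_force: 62.3
```

>>> carry_out(
  rotation=[
    [0,0,0],
    [0,0,0],
    [0,0,0],
  ],
  translation=[
    [0,0,0.5],
    [0,0,0.8],
    [0,0,0.8],
  ],
  hand=[42,42,42],
)

```text
time: 20.95
eef_pos: [493.0, 303.2, 73.3]
ee_rot: [0.003, 1.0, -0.0, 0.0]
contact_force: [-3.5, -1.1, 5.5]
grip_width: 47.2
gripper_force: 62.9
```

>>> carry_out(
  rotation=[
    [0,0,0],
    [0,0,0],
    [0,0,0],
    [0,0,0],
    [0,0,0],
  ],
  translation=[
    [0,0,-0.3],
    [0,0,-0.3],
    [0,0,-0.3],
    [0,0,-10],
    [0,0,-40],
  ],
  hand=[56,66,68,68,68],
)

```text
time: 21.45
eef_pos: [490.4, 302.1, 110.0]
ee_rot: [0.003, 1.0, -0.002, -0.003]
contact_force: [0.5, 0.1, -0.5]
grip_width: 67.7
gripper_force: 0.0
```

>>> carry_out(
  rotation=[
    [0,0,0],
    [0,0,0],
    [0,0,0],
    [0,0,0],
  ],
  translation=[
    [0,0,-40],
    [0,0,-80],
    [0,0,-80],
    [0,0,-80],
  ],
  hand=[68,68,68,68],
)

```text
time: 21.85
eef_pos: [493.8, 303.7, 194.6]
ee_rot: [0.003, 1.0, 0.0, 0.002]
contact_force: [-0.1, -0.4, 0.2]
grip_width: 68.2
gripper_force: 0.0
```

```bash
python3 -c "
from h import *
s=manip.sense(); im,d=manip.get_image('wrist'); P=wcloud(im,d,s['eef_pos'],s['ee_rot'])
for zl,zh in((93,99),(65.5,71),(33.5,38.5)):
  for m in blobs(P,d,zl,zh,(380,240),(600,360)): print(m.sum(),np.median(P[m][:,2]),P[m].min(0).round(1),P[m].max(0).round(1),rect(P[m][:,:2]))
f=cv2.imwrite('pics/w6.png',im[:,:,::-1])
mv((400,-46,195),pose(177.5,0))"
```

```text
6280 96.02600931995588 [444.3 278.1  93.3] [538.7 326.9  98.3] (array([491.5, 302.4]), array([48.7, 94.4]), -0.17)
1120 67.9669414862412 [430.1 275.   65.8] [448.6 331.1  70.3] (array([439.1, 303. ]), array([18.5, 56.2]), -89.5)
880 35.942662959245894 [416.5 271.2  33.9] [430.6 335.1  38.4] (array([423.6, 303.2]), array([13.8, 63.9]), 89.66)
t 21.9 q [0.416, 0.14, 1.692, -0.001, 1.309, -1.149] p [492.7, 303.2, 192.7] w 68.1 F [0.8, -0.7, -0.8]
TRANS [90.7, -349.7, -2.2] ROT [-0.03, 0.05, 2.17]
```

View pics/w6.png

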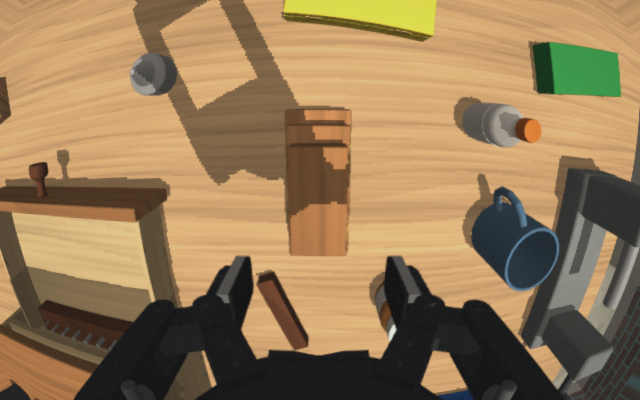

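The wrist view shows the three cases stacked square at (318,180). The steps at rows 110, 125 and 145 match measured offsets under 1 mm. Next I shut the fingers and go round in front of the knob to push it.

>>> carry_out(
  rotation=[
    [0,0,0],
    [0,0,0],
    [0,0,0],
    [0,0,1],
    [0,0,2.2],
  ],
  translation=[
    [9,-30,-5],
    [20,-75,-5],
    [32,-120,-5],
    [44,-165,-5],
    [56,-210,-5],
  ],
  hand=[68,68,50,20,0],
)

```text
time: 22.4
eef_pos: [433.5, 92.2, 195.7]
ee_rot: [0.022, 1.0, -0.001, -0.001]
contact_force: [1.5, -0.6, -0.1]
grip_width: 25.1
gripper_force: 0.0
```

>>> carry_out(
  rotation=[
    [0,0,0],
    [0,0,0],
    [0,0,0],
    [0,0,0],
    [0,0,0],
  ],
  translation=[
    [10,-45,10],
    [20,-90,30],
    [28,-125,55],
    [30,-139,90],
    [30,-141,110],
  ],
  hand=[0,0,0,0,0],
)

```text
time: 22.9
eef_pos: [396.2, -47.0, 84.0]
ee_rot: [0.024, 1.0, 0.0, -0.002]
contact_force: [-0.5, 0.4, 0.2]
grip_width: 0.2
gripper_force: 0.0
```

```bash
python3 -c "
from h import *
mv((410,-48.5,55),pose(177.5,0))"
```

```text
t 22.9 q [-0.316, -0.169, 2.218, -0.001, 1.096, -1.839] p [396.2, -47.0, 84.0] w 0.2 F [-0.5, 0.4, 0.2]
TRANS [-14.0, -0.8, 28.9] ROT [0.02, -0.28, -0.22]
```

>>> carry_out(
  rotation=[
    [0,0,0],
    [0,0,0],
    [0,0,0],
    [0,0,0],
    [0,0,0],
  ],
  translation=[
    [-2,-1,18],
    [-10,-1,28],
    [-25,-1,28],
    [-35,-1,28],
    [-45,-1,28],
  ],
  hand=[0,0,0,0,0],
)

```text
time: 23.4
eef_pos: [442.7, -48.6, 58.3]
ee_rot: [0.022, 1.0, 0.0, -0.002]
contact_force: [-5.5, -1.3, 1.1]
grip_width: -0.1
gripper_force: 2.5
```

>>> carry_out(
  rotation=[
    [0,0,0],
    [0,0,0],
    [0,0,0],
    [0,0,0],
    [0,0,0],
  ],
  translation=[
    [-18,0,0],
    [-38,0,0],
    [-58,0,0],
    [-78,0,0],
    [-98,0,0],
  ],
  hand=[0,0,0,0,0],
)

```text
time: 23.9
eef_pos: [540.5, -52.8, 58.1]
ee_rot: [0.022, 1.0, 0.0, -0.003]
contact_force: [-5.7, 0.4, 1.4]
grip_width: 0.4
gripper_force: 2.8
```

```bash
python3 -c "
from h import *
mv((525,-53.5,70),pose(177.5,28))"
```

```text
t 23.9 q [-0.242, 0.225, 1.872, -0.001, 1.05, -1.768] p [540.5, -52.8, 58.1] w 0.4 F [-5.7, 0.4, 1.4]
TRANS [15.5, -1.4, -11.8] ROT [0.0, -28.32, -0.01]
```

>>> carry_out(
  rotation=[
    [0,0,0],
    [0,-8,0],
    [0,-16,0],
    [0,-24,0],
    [0,-28,0],
  ],
  translation=[
    [15,-0.5,0],
    [15,-0.5,1],
    [15,-0.5,2],
    [15,-0.5,3],
    [15,-0.5,3],
  ],
  hand=[0,0,0,0,0],
)

```text
time: 24.4
eef_pos: [525.1, -52.6, 55.4]
ee_rot: [0.021, 0.97, -0.006, 0.243]
contact_force: [-0.0, 0.1, 0.2]
grip_width: 0.3
gripper_force: 0.0
```

```bash
python3 -c "
from h import *
mv((625,-57.7,55),pose(177.5,28))"
```

```text
t 24.4 q [-0.336, -0.109, 2.323, 0.301, 0.473, -2.1] p [525.1, -52.6, 55.4] w 0.3 F [-0.0, 0.1, 0.2]
TRANS [-88.0, -0.6, 47.5] ROT [-0.07, 0.13, -0.02]
```

>>> carry_out(
  rotation=[
    [0,0,0],
    [0,0,0],
    [0,0,0],
    [0,0,0],
    [0,0,0],
  ],
  translation=[
    [-18,0,9.5],
    [-35,0,19],
    [-53,0,28.5],
    [-71,0,38],
    [-88,-0.6,47.5],
  ],
  hand=[0,0,0,0,0],
)

```text
time: 24.9
eef_pos: [625.5, -56.7, 53.7]
ee_rot: [0.021, 0.971, -0.004, 0.239]
contact_force: [-5.3, 3.8, 1.1]
grip_width: -0.4
gripper_force: 2.8
```

>>> carry_out(
  rotation=[
    [0,0,0],
    [0,0,0],
  ],
  translation=[
    [-4.5,0,2.4],
    [-9,0,4.7],
  ],
  hand=[0,0],
)

```text
time: 25.1
eef_pos: [636.4, -58.0, 55.1]
ee_rot: [0.021, 0.97, -0.005, 0.241]
contact_force: [-4.1, 2.0, 0.6]
grip_width: -0.0
gripper_force: 2.2
```

>>> carry_out(
  rotation=[
    [0,0,0],
    [0,0,0],
  ],
  translation=[
    [-2,0,1],
    [-3.5,0,1.9],
  ],
  hand=[0,0],
)

```text
time: 25.3
eef_pos: [639.6, -58.2, 55.0]
ee_rot: [0.021, 0.97, -0.005, 0.24]
contact_force: [-14.1, 1.2, 7.1]
grip_width: -0.1
gripper_force: 7.5
```

>>> carry_out(
  rotation=[
    [0,0,0],
    [0,0,0],
    [0,0,0],
  ],
  translation=[
    [-1,0,0.5],
    [-1,0,0.5],
    [-1,0,0.5],
  ],
  hand=[0,0,0],
)

```text
time: 25.6
eef_pos: [639.6, -58.2, 55.0]
ee_rot: [0.021, 0.971, -0.005, 0.24]
contact_force: [-15.3, 2.0, 7.5]
grip_width: -0.0
gripper_force: 8.1
```

>>> carry_out(
  rotation=[
    [0,0,0],
    [0,0,0],
    [0,0,0],
    [0,0,0],
    [0,0,0],
  ],
  translation=[
    [4,0,-2],
    [20,0,-11],
    [40,0,-25],
    [60,0,-50],
    [70,0,-70],
  ],
  hand=[0,0,0,0,0],
)

```text
time: 26.1
eef_pos: [546.4, -54.8, 85.4]
ee_rot: [0.022, 0.97, -0.006, 0.242]
contact_force: [0.4, -0.5, -0.3]
grip_width: 0.0
gripper_force: 0.0
```

>>> carry_out(
  rotation=[
    [0,8,0],
    [0,16,0],
    [0,24,0],
    [0,24,0],
    [0,24,0],
  ],
  translation=[
    [10,0,-40],
    [20,0,-80],
    [30,0,-110],
    [30,0,-110],
    [30,0,-110],
  ],
  hand=[0,0,0,0,0],
)

```text
time: 26.6
eef_pos: [471.8, -51.7, 169.6]
ee_rot: [0.022, 0.999, -0.002, 0.038]
contact_force: [0.8, 0.4, -1.0]
grip_width: -0.1
gripper_force: 0.0
```

```bash
python3 - <<'E'
from h import *
im,d,P=cloud('scene')
for zl,zh in((92,100),(160,185)):
  for m in blobs(P,d,zl,zh,(380,-300),(1100,400)): print(m.sum(),np.median(P[m],0).round(1),rect(P[m][:,:2]))
s=manip.sense(); print(s['time'],s['eef_pos'],s['contact_force'])
wi,wd=manip.get_image('wrist'); W=wcloud(wi,wd,s['eef_pos'],s['ee_rot'])
m=(wd>0)&(W[...,2]>52)&(W[...,2]<80)&(abs(W[...,1]+58)<15)&(W[...,0]>600)&(W[...,0]<684)
print('knob',m.sum(),W[m].min(0),W[m].max(0))
cv2.imwrite('pics/end.png',np.vstack([im,wi])[::2,::2,::-1])
E
```

```text
97 [459.8 295.2  96.1] (array([458. , 299.1]), array([28.9, 55.4]), -53.56)
68 [502.7 295.9  96.7] (array([500.7, 299.7]), array([26. , 37.1]), -70.6)
13560 [839.1 -49.8 173.9] (array([822.4, -66.6]), array([346.3, 381.7]), 87.33)
26.65 [470.47205359 -51.26411077 168.01251808] [-0.58616437  0.99531601 -0.20192013]
knob 196 [644.91560893 -67.17400693  52.14464225] [656.59680519 -53.60073139  75.16175029]
```

View pics/end.png

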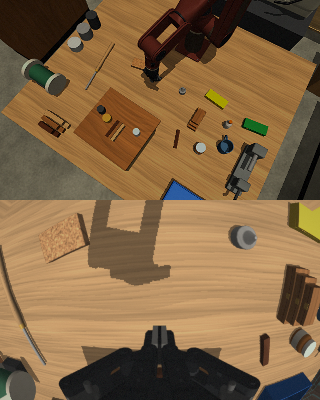

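The end pictures show the column standing (scene at about (198,117)), the drawer shut under the shelf, and the arm clear of everything. I'm handing in.

```bash
python3 -c "
from cell import manip
print(manip.hand_in())"
```

```text
the job is handed in; nothing more can be done
None
```

The job is handed in: the medium and small cases stand centred and square on the large case (measured within about 1 mm), and the drawer is pushed home to its stop. The hand-in returned no verdict.

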